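Load the analyser's dock with two keyed cassettes

ROBOT

A 6-joint arm with a two-finger parallel gripper is mounted at the origin on a cart in front of the work surface, level with it; the furniture and walls round the work are solid. World frame = base frame: x ahead of the robot, y to its left, z up, the work surface at z = 0. Lengths are in m, angles in degrees, forces in N, time in s.
With the tool pointing down it reaches from about 0.3 to 0.75 m from the base axis. Payload 8.5 kg.
Tool frame: the origin (TCP) lies midway between the tips of the shut fingers; the grasp point (between the pads) lies env.tcp_to_grasp behind it (env.tcp_to_grasp is the distance from the TCP to the grasp point, in m); z points along the fingers, y is the line along which they close (so a half turn about z gives the same grasp; the last joint's range is limited). The gripper opens to 85 mm and grips with 20 to 120 N. Pads are 22 mm wide; open, the fingers measure 114 mm over their backs; the gripper's body (76 mm by 85 mm) begins 54 mm behind the grasp point. The pads swing forward as they close: fully open they stand 13 mm farther back than shut.
Start: joints at [-12.336, 21.807, 74.336, -0, 83.858, -12.336], TCP at [0.55, 0, 0.231] pointing down, gripper open.
Joint ranges: [-178.18, 178.18], [-50.72, 133.34], [12.68, 142.11], [-81.47, 261.47], [9.98, 163.14], [-165.26, 165.26]. Speed limits (degrees/s): [136.94, 136.94, 180, 180, 180, 180].

INTERFACE

Orientations are given as a 3x3 rotation matrix whose columns are the frame's x, y, z axes.
In Python, from rig import observe, optics, job, env gives the robot as it stands. The module is installed in compiled form; this text tells all that it offers.
- The arm moves only by the shell command python3 -m jog 'ROWS' [FORCE]. ROWS is JSON, a list of rows, each a list of 7 numbers: the turn, a rotation vector about the tool's x, y, z in rad, then the shift along the tool's x, y, z in m, then the opening in per cent of the stroke, from 0 (shut) to 100 (fully open). A call has 1 to 10 rows; each row shifts and turns the commanded pose from where the row before left it, along the tool's axes as they then stand; what a row does not reach is not made up. A row lasts 1/8 s, in which the tool goes at most 62.5 mm and 10.7 degrees, less where a joint would pass 70% of its speed; a pose out of reach is approached as far as the arm can. A call is refused whole if a number of a shift passes 0.0625 or a number of a turn 0.188, either way. A call with a gripper value outside its range is refused whole. The fingers move at their own pace and stop on an object; FORCE is the grip in N (left out, the last holds). Time passes only in rows, so rows that do not move let the fingers close. It gives the time, the measured TCP pose, the force, the opening and the grip force at its end, in the units of the state.
- observe(): the state, without advancing time (a new reading comes with each control period).
- optics.get_image(name): name is "scene" or "side" or "wrist"; returns a dict with "pixels" (400x640x3 uint8, red, green, blue), "mtx" (3x3 intrinsics, pixels), "rvec" (rotation vector, rad) and "tvec" (3), from world to camera coordinates, as OpenCV has them. Camera axes: x right, y down, z forward; pixel columns grow to the right and rows downward; lengths in m; the calibration is good to about 2 mm. The wrist camera is an equidistant fisheye: a pixel r from the principal point sees the ray r / f radians off the axis. A picture is of the moment at which its call begins. There is no depth.
- job.close_job(): hands the job in; it is judged then, once.
The state is a dict: "time_s": time; "q": joint angles; "qvel": joint speeds; "joint_efforts": joint torques, N m; "position": TCP position; "tool_rot": TCP orientation; "ft_force": force on the tool from outside, world axes, zero at the start; "wrist_torque": the same for the moment, N m; "grip_width": finger opening in m; "gripper_force": force on a finger pad.
Only numpy, scipy, OpenCV 4.12 (cv2) and the standard library are available. Lean on these libraries where they do the work, as an engineer would, in place of code of your own. Each camera call takes 0.05 s, during which the arm holds its last target. There are 200 camera calls.

TASK

Load the dock with the two reagent cassettes, standing up all the time: first the notched one from the metal cradle goes down between the dock's guide fins, then the closed-top one goes on top of it, each turned so that all its lugs drop into the matching notches below and it sits fully down. The cradle leaves room for the fingers on only two sides of its cassette and the dock only on the other two, so set that cassette down on the desk and take it again the other way. Leave the tape roll and the dropper bottle alone.

Things in the scene. Friction and masses are not known exactly. Their poses are not given: they have to be found in the camera images.
- lower_center (a point): Centre of the lower (notched) cassette: loose white block, 66 (x) x 58 (y) x 69 mm tall, 0.25 kg, z up; this point is 34.5 mm above its feet. It starts standing in the cradle, x and y as the cradle's. Feet: three lugs 7 mm tall, 30 mm wide amid the -x edge, 14 mm wide on the +y and -y edges 12 mm from the middle towards +x. It stands on them. Grey panels on the +x and -x faces.
- lower_top (a point): Middle of the lower cassette's top, level with its rim, 69 mm above its feet; axes as the cassette's. The rim has four notches 9 mm deep: 34 mm wide amid the +y edge, 18 mm wide amid the other three edges. They take the upper cassette's lugs with 2 mm play each side when both cassettes' x and y point alike.
- upper_center (a point): Centre of the upper (closed-top) cassette: loose white block, 66 (x) x 58 (y) x 57 mm tall, 0.2 kg, z up; this point is 28.5 mm above its feet. It stands on the desk on four lugs 7 mm tall amid its edges: 30 mm wide at +y, 14 mm at -x, +x, -y. A grey bar 30 mm long, 3 mm high lies on top along the +y edge. Seated on the lower cassette, this point is 56 mm above the lower one's centre.
- dock: The fixed dock: grey foot plate 112 x 94 mm with a keyed seat 66 x 58 mm, rim 22 mm above the desk. Notches 9 mm deep: 34 mm wide amid the -x edge, 18 mm wide on the +y and -y edges 12 mm from the middle towards +x. Guide fins 46 mm long, 5 mm thick, 80 mm high stand at +y and -y, 4 mm off the seated cassette; the +x and -x sides are open. Origin: centre of the underside; z up.
- dock_seat (a point): Where the lower cassette's centre lies when seated: over the dock's middle, 49.5 mm above the desk. Axes as the dock's; the seated cassette's x and y point as these do, and its lugs then have 2 mm play each side in the notches.
- cradle: The fixed cradle: aluminium tray 100 x 70 mm; the lower cassette stands on its floor, 6 mm above the desk, between cheeks 4 mm thick and 72 mm high that stand 4 mm off its +x and -x faces; the +y and -y sides are open. Free desk for setting down: x 0.47 and 115 mm in world y from the upper cassette (centres), left of it if its y is under 0.05, else right of it. Origin: centre of the underside; z up.
- tape_roll: Brown roll of packing tape lying at the near right of the desk, 101 x 111 x 48 mm, a bystander. Origin: underside.
- dropper: Small white dropper bottle with a blue cap, 24 mm across, 68 mm tall, standing at the near left of the desk, a bystander. Origin: centre of the underside.
Things that resemble listed ones, but are neither listed nor needed, are in the scene too. What is shaped like the part that bears upper_center but purple is not meant.

How it is judged:
By the outcome, as a careful person would: the job done as asked, in the order asked, and still so for the second after the job is handed in, with the robot touching nothing.
It also fails if it takes over 69 s, if anything falls off the work surface, if the arm or the gripper's body presses on something with over 40 N, if the wrist force passes 120 N, or if a joint passes its speed limit or range.

## Working session

There is one attempt and no reset: what is moved stays moved. The work goes in short steps, Python scripts to look and compute and a shell command to move; the robot and the scene stay as the last step left them, time stands still between calls to the robot, and variables do not carry over. Pictures are saved under pics/ and viewed, at most 10 in all, crops included, and the job is handed in when it is done.

```bash
mkdir -p pics; ls
python3 - <<'E'
from rig import observe, optics, job, env
import cv2,pickle
d={}
for n in("scene","side","wrist"):
    d[n]=optics.get_image(n); 
    cv2.imwrite(f"pics/{n}0.png",d[n]["pixels"][:,:,::-1]); print(n,d[n]["mtx"],d[n]["rvec"],d[n]["tvec"])
pickle.dump(d,open("im0.pkl","wb"))
s=observe(); print(s["position"],s["tool_rot"],s["grip_width"],env.tcp_to_grasp,s["ft_force"],s["time_s"])
E
```

```text
pics
scene [[471.32304399   0.         319.74690413]
 [  0.         471.32304399 202.21634226]
 [  0.           0.           1.        ]] [ 2.00762946 -0.80968572  0.41625753] [-0.37878605  0.24249462  0.75849626]
side [[501.38634807   0.         327.80857802]
 [  0.         501.38634807 203.08576333]
 [  0.           0.           1.        ]] [ 2.25639904 -0.45341397  0.21981177] [-0.46007553  0.18777579  0.96581887]
wrist [[309.70691629   0.         322.19369269]
 [  0.         309.70691629 203.67412705]
 [  0.           0.           1.        ]] [-2.83568994e+00 -6.85581528e-04  2.85787658e-03] [-0.54875606 -0.0392824   0.38127277]
[5.49788217e-01 3.21111433e-05 2.30877797e-01] [[ 6.05686642e-05  9.99999439e-01 -1.05786198e-03]
 [ 9.99999971e-01 -6.03212699e-05  2.33892868e-04]
 [ 2.33828925e-04 -1.05787612e-03 -9.99999413e-01]] 0.08514267790775731 0.0187 [ 0.04177349  0.51753245 -0.42426858] 0.15
```

View pics/scene0.png

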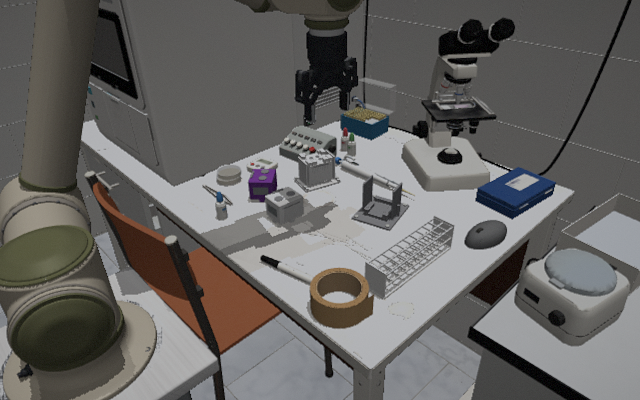

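View pics/side0.png

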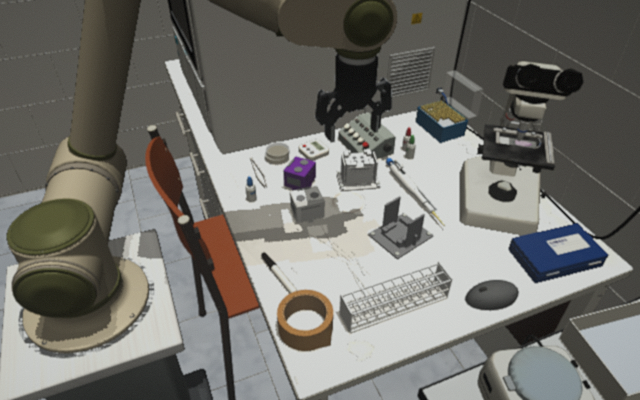

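View pics/wrist0.png

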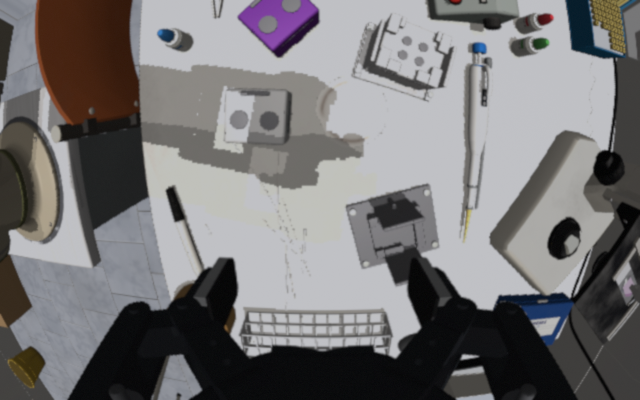

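The wrist view shows the upper cassette at about (257,115) with its bar on the +y (image-up) side. The lower cassette stands in the metal cradle at about (405,52), the dock is at (393,225), and the purple decoy is at (280,20). I'll enlarge these next.

```bash
cat > h.py <<'E'
import numpy as np,cv2,pickle
from rig import observe,optics
def ray(im,u,v,fish):
    R=cv2.Rodrigues(im["rvec"])[0]; t=np.ravel(im["tvec"]); K=im["mtx"]
    x=(u-K[0,2])/K[0,0]; y=(v-K[1,2])/K[1,1]
    if fish:
        r=np.hypot(x,y)+1e-12; d=np.array([np.sin(r)*x/r,np.sin(r)*y/r,np.cos(r)])
    else: d=np.array([x,y,1.])
    return -R.T@t, R.T@d
def onz(im,u,v,z,fish=True):
    c,d=ray(im,u,v,fish); return c+d*(z-c[2])/d[2]
def proj(im,P,fish=True):
    R=cv2.Rodrigues(im["rvec"])[0]; p=np.asarray(P)@R.T+np.ravel(im["tvec"]); K=im["mtx"]
    if fish:
        n=np.linalg.norm(p[...,:2],axis=-1); th=np.arctan2(n,p[...,2]); a=p[...,:2]*(th/n)[...,None]
    else: a=p[...,:2]/p[...,2:]
    return a*K[0,0]+K[:2,2]
E
python3 - <<'E'
from h import *
d=pickle.load(open("im0.pkl","rb"));im=d["wrist"];p=im["pixels"][:,:,::-1]
print(ray(im,320,200,True))
f=lambda x0,y0,w,h,s:cv2.resize(p[y0:y0+h,x0:x0+w],(w*s,h*s),interpolation=cv2.INTER_CUBIC)
a=f(340,5,120,96,4);b=f(335,175,80*1+40,96,4);c=f(205,75,100,75,4);
o=np.zeros((576,800,3),np.uint8);o[:384,:400]=a[:,:400];o[:384,400:800]=b[:,:400]
o[384:576,:400]=c[:192]
cv2.imwrite("pics/crop1.png",o)
for n,q in(("upper",[(226,90),(291,90)]),):
    for u,v in q: print(n,onz(im,u,v,.057))
E
```

```text
(array([0.5495083 , 0.07745531, 0.37428138]), array([-0.00898796, -0.28981328, -0.957041  ]))
upper [0.44919704 0.10067508 0.057     ]
upper [0.51744724 0.0972619  0.057     ]
```

View pics/crop1.png

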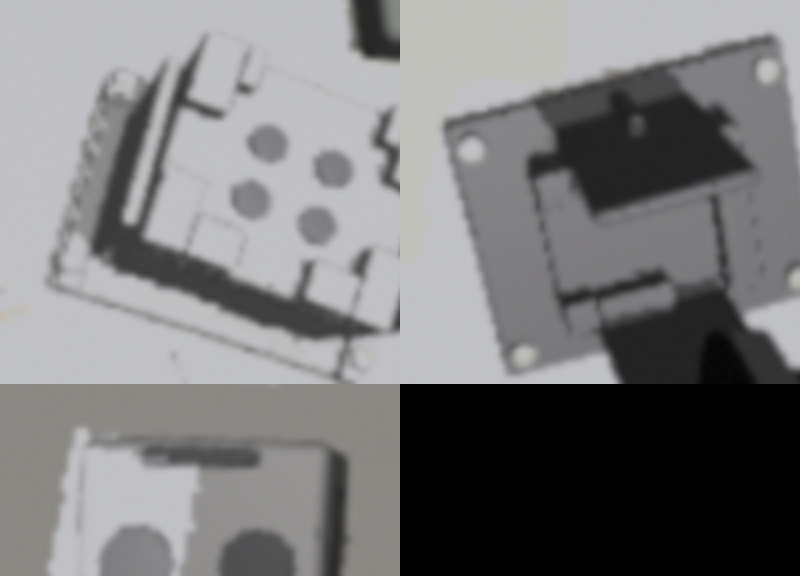

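The top-left crop shows the lower cassette between its cheeks, turned roughly 17° in the image. The dock's fins are at the image top and bottom. I need the notch widths, so I'll work out positions and plan a closer look.

Run:
```python
from h import *
d=pickle.load(open("im0.pkl","rb"));im=d["wrist"]
np.set_printoptions(precision=4,suppress=True)
for n,u,v,z in(("cass",410,52,.075),("upper",257,115,.057),("purple",280,22,.05),("dock",393,228,.022),
 ("dockTL",346.5,205.5,.006),("dockTR",428.5,184.5,.006),("dockBL",363,268,.006),("drop",172,38,.03)): print(n,onz(im,u,v,z))
```

```text
cass [0.6339 0.1371 0.075 ]
upper [0.482  0.0726 0.057 ]
purple [0.5052 0.1722 0.05  ]
dock [ 0.6371 -0.0656  0.022 ]
dockTL [ 0.5792 -0.0412  0.006 ]
dockTR [ 0.6841 -0.0131  0.006 ]
dockBL [ 0.6044 -0.1308  0.006 ]
drop [0.3715 0.1736 0.03  ]
```

```bash
python3 -m jog '[[0,0,0,0.06,0.02,0,100],[0,0,0,0.06,0.02,0,100],[0,0,0,0.03,0.02,0,100],[0,0,0,0,0,0,100],[0,0,0,0,0,0,100],[0,0,0,0,0,0,100]]'
python3 - <<'E'
from h import *
im=optics.get_image("wrist");pickle.dump(im,open("im1.pkl","wb"));p=im["pixels"][:,:,::-1]
cv2.imwrite("pics/w1.png",p)
c=[proj(im,P) for P in([.617,.145,.075],[.6,-.02,.02])]
print(c)
o=np.zeros((520,800,3),np.uint8)
for i,q in enumerate(c):
    x,y=(int(t) for t in q); x=min(max(x-40,0),560);y=min(max(y-52,0),296)
    o[:,400*i:400*i+400]=cv2.resize(p[y:y+104,x:x+80],(400,520),interpolation=cv2.INTER_CUBIC);print(x,y)
cv2.imwrite("pics/crop2.png",o)
E
```

```text
time_s: 0.9
position: [0.6093, 0.1476, 0.2315]
tool_rot: [[0.001, 1.0, -0.0], [1.0, -0.001, -0.0], [-0.0, -0.0, -1.0]]
ft_force: [-0.0, -0.0, -0.0]
grip_width: 0.0852
gripper_force: 0.0
[array([330.570049  , 189.58501017]), array([316.0915231 , 295.93918714])]
290 137
276 243
```

View pics/w1.png

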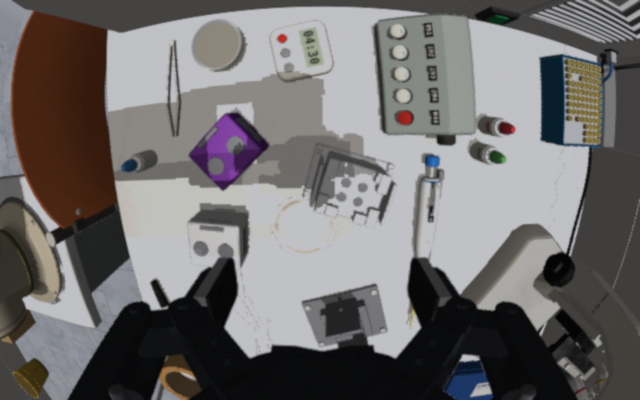

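The wrist view shows the lower cassette at about (355,185), tilted between its cheeks, with the dock at (345,315) and the upper cassette at (217,240). Next is a zoom on the lower cassette.

Run:
```python
from h import *
im=pickle.load(open("im1.pkl","rb"));p=im["pixels"][:,:,::-1]
o=np.zeros((600,800,3),np.uint8)
o[:,:]=cv2.resize(p[140:230,295:415],(800,600),interpolation=cv2.INTER_CUBIC)
cv2.imwrite("pics/crop3.png",o)
```

```text
(no output)
```

View pics/crop3.png

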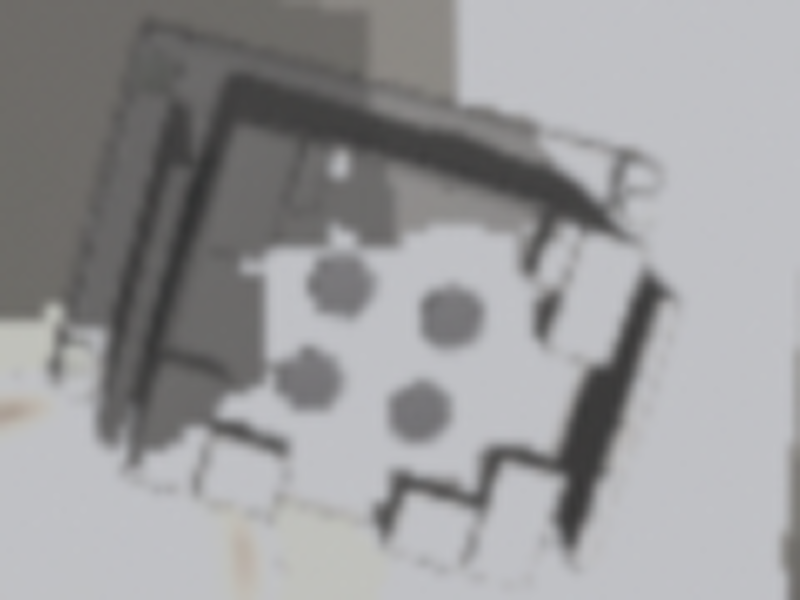

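The lower cassette's wide notch faces image-up (world +y side), so its yaw is about −15°. Next I'll look at the dock from above.

```bash
python3 -m jog '[[0,0,0,-0.05,0,0,100],[0,0,0,-0.05,0,0,100],[0,0,0,-0.05,0,0,100],[0,0,0,-0.05,0,0,100],[0,0,0,-0.04,0,0,100],[0,0,0,0,0,0,100],[0,0,0,0,0,0,100]]'
python3 - <<'E'
from h import *
np.set_printoptions(precision=4,suppress=True)
im=pickle.load(open("im1.pkl","rb"))
g=lambda u,v:(295+u/6.667,140+v/6.667)
print("cass corners TL TR BL BR")
for q in((235,118),(648,258),(130,468),(552,588)): print(onz(im,*g(*q),.075))
print("holes",np.mean([onz(im,*g(*q),.066) for q in((340,285),(452,317),(308,378),(420,412))],0))
im=optics.get_image("wrist");pickle.dump(im,open("im2.pkl","wb"));p=im["pixels"][:,:,::-1]
c=proj(im,[.637,-.066,.03]);print(c)
x,y=int(c[0])-60,int(c[1])-45;print(x,y)
cv2.imwrite("pics/w2.png",p)
cv2.imwrite("pics/crop4.png",cv2.resize(p[y:y+90,x:x+120],(800,600),interpolation=cv2.INTER_CUBIC))
E
```

```text
time_s: 1.82
position: [0.6092, -0.0913, 0.2315]
tool_rot: [[0.001, 1.0, 0.0], [1.0, -0.001, 0.0], [0.0, 0.0, -1.0]]
ft_force: [-0.7, 0.3, -1.2]
grip_width: 0.0851
gripper_force: 0.0
cass corners TL TR BL BR
[0.6165 0.1773 0.075 ]
[0.6793 0.1566 0.075 ]
[0.6007 0.1232 0.075 ]
[0.6673 0.103  0.075 ]
holes [0.6396 0.1398 0.066 ]
[347.4483 155.4572]
287 110
```

View pics/crop4.png

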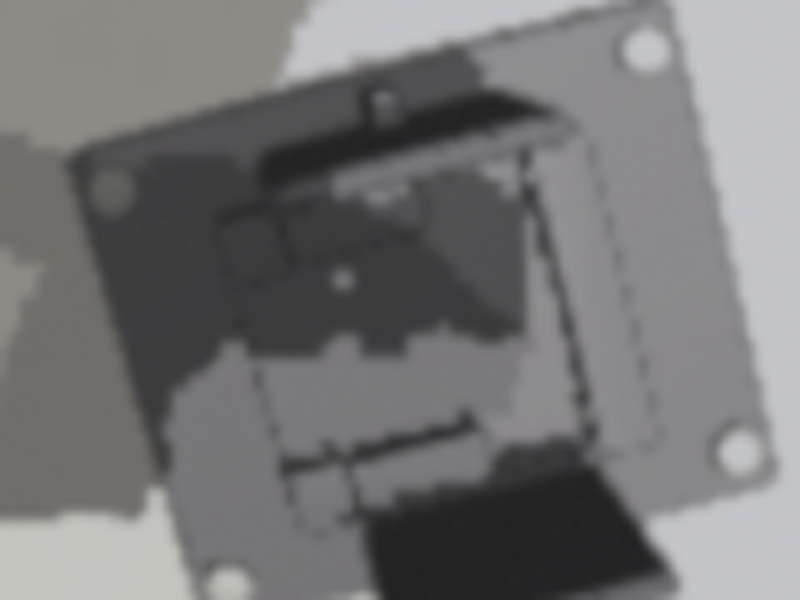

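The seat has a solid wall on the image-right side, and the wide opening is on the left. The side notch sits right of the middle, so dock +x points image-right with yaw about +15°. Next come the numbers.

Run:
```python
from h import *
np.set_printoptions(precision=4,suppress=True)
ang=lambda a,b:np.degrees(np.arctan2(*(b-a)[1::-1]))
im=pickle.load(open("im2.pkl","rb"));g=lambda u,v:(287+u/6.667,110+v/6.667)
def quad(n,pts,z,im,g):
    P=np.array([onz(im,*g(*q),z) for q in pts]); print(n,P.mean(0),"sides",[round(float(np.linalg.norm(P[i]-P[(i+1)%4])),4) for i in range(4)],"ang",ang(P[0],P[1]),ang(P[3],P[2]),ang(P[3],P[0])-90,ang(P[2],P[1])-90)
for z in(.004,.008,.012): quad("screws",((113,192),(647,50),(740,452),(228,585)),z,im,g)
quad("seat",((218,212),(583,135),(660,450),(297,533)),.022,im,g)
im1=pickle.load(open("im1.pkl","rb"));g1=lambda u,v:(295+u/6.667,140+v/6.667)
quad("holes",((340,285),(452,317),(420,412),(308,378)),.066,im1,g1)
quad("cass",((235,118),(648,258),(552,588),(130,468)),.075,im1,g1)
# upper in im0: top-face corners from edges, dark circles
im0=pickle.load(open("im0.pkl","rb"))["wrist"];g0=lambda u,v:(205+u/4,75+(v-384)/4)
print("bar ends",*[onz(im0,*g0(u,v),.06) for u,v in((142,457),(258,457))],"top edge",*[onz(im0,*g0(u,v),.057) for u,v in((85,444),(328,444))])
for n,i in(("im0",im0),("im1",im1),("im2",im)):
    c=proj(i,[.482,.0726,.057]);x,y=int(c[0])-40,int(c[1])-40
    s=i["pixels"][max(y,0):y+80,max(x,0):x+80]; cv2.imwrite(f"pics/u_{n}.png",cv2.resize(s[:,:,::-1],(400,400)));print(n,x,y)
a=[cv2.imread(f"pics/u_{n}.png") for n in("im0","im2")]
cv2.imwrite("pics/crop5.png",np.hstack(a))
```

```text
screws [ 0.645  -0.0732  0.004 ] sides [0.0996, 0.0771, 0.0996, 0.0764] ang 15.648071553827428 15.235094243597372 15.597468710575711 15.564951657713422
screws [ 0.6447 -0.0726  0.008 ] sides [0.0985, 0.0763, 0.0985, 0.0756] ang 15.648071553827444 15.235094243597388 15.597468710575697 15.564951657713394
screws [ 0.6443 -0.072   0.012 ] sides [0.0975, 0.0755, 0.0974, 0.0748] ang 15.648071553827439 15.235094243597379 15.597468710575697 15.564951657713465
seat [ 0.6444 -0.0726  0.022 ] sides [0.0641, 0.0577, 0.0663, 0.0586] ang 12.657609472464088 13.506467913518456 13.685105006689568 15.892012188177304
holes [0.6396 0.1398 0.066 ] sides [0.0183, 0.0161, 0.0186, 0.0157] ang -16.019689240737556 -17.3741485886353 -17.505835939081493 -16.33290307205266
cass [0.6409 0.14   0.075 ] sides [0.0661, 0.0549, 0.0695, 0.0564] ang -18.285510426323828 -16.890475871546855 -16.28034002911592 -12.639702410583453
bar ends [0.4657 0.096  0.06  ] [0.4959 0.0945 0.06  ] top edge [0.4495 0.1007 0.057 ] [0.5134 0.0974 0.057 ]
im0 217 74
im1 175 205
im2 162 -5
```

View pics/crop5.png

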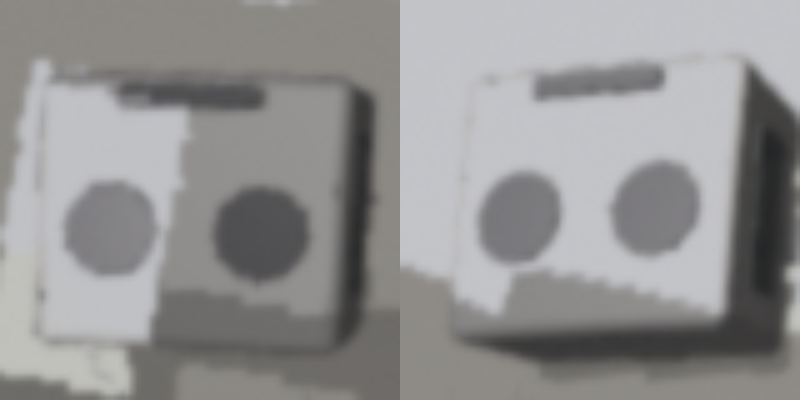

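Dock (0.6445, −0.0727) with yaw 15.5°. The screw pattern and the seat agree, and side lengths match the sizes given. Lower cassette (0.640, 0.140) with yaw −16.8°. The upper cassette's top-face corners in the left crop are (45,80), (352,82), (340,345) and (38,340), with its bar at the top (+y). Moving above the lower cassette.

```bash
python3 -m jog '[[0,0,0,0.0463,0.0062,0,100],[0,0,0,0.0463,0.0062,0,100],[0,0,0,0.0463,0.0062,0,100],[0,0,0,0.0463,0.0062,0,100],[0,0,0,0.0463,0.0062,0,100],[0,0,-0.183,0,0,0,100],[0,0,-0.183,0,0,0,100],[0,0,-0.183,0,0,0,100],[0,0,-0.183,0,0,0,100],[0,0,-0.183,0,0,0,100]]'; python3 -m jog '[[0,0,-0.183,0,0,0,100],[0,0,-0.183,0,0,0.02,100],[0,0,0,0,0,0,100],[0,0,0,0,0,0,100]]'
python3 - <<'E'
from h import *
np.set_printoptions(precision=4,suppress=True)
im0=pickle.load(open("im0.pkl","rb"))["wrist"]
P=np.array([onz(im0,217+u/5,74+v/5,.057) for u,v in((45,80),(352,82),(340,345),(38,340),(110,228),(262,233))]);print(P)
print("upper c",P[:4].mean(0),P[4:].mean(0))
im=optics.get_image("wrist");pickle.dump(im,open("im3.pkl","wb"))
print(proj(im,[.640,.140,.066]))
E
```

```text
time_s: 3.12
position: [0.64, 0.1415, 0.2315]
tool_rot: [[-0.797, 0.604, 0.0], [0.604, 0.797, 0.0], [0.0, 0.0, -1.0]]
ft_force: [1.1, -0.4, -0.6]
grip_width: 0.0856
gripper_force: 0.0
time_s: 3.62
position: [0.6405, 0.1407, 0.2121]
tool_rot: [[-0.958, 0.288, 0.001], [0.288, 0.958, 0.0], [-0.001, 0.0, -1.0]]
ft_force: [0.8, -0.4, -0.1]
grip_width: 0.0856
gripper_force: 0.0
[[0.4492 0.1007 0.057 ]
 [0.5138 0.0969 0.057 ]
 [0.5106 0.0427 0.057 ]
 [0.4456 0.0456 0.057 ]
 [0.4626 0.0686 0.057 ]
 [0.4949 0.0663 0.057 ]]
upper c [0.4798 0.0715 0.057 ] [0.4787 0.0675 0.057 ]
[321.1114 189.7525]
```

```bash
cat >> h.py <<'E'
def blobs(im,c,r,z,amin,amax):
    x0,y0=max(int(c[0]-r),0),max(int(c[1]-r),0); s=im["pixels"][y0:int(c[1]+r),x0:int(c[0]+r)]
    g=cv2.resize(cv2.cvtColor(s,cv2.COLOR_RGB2GRAY),None,fx=4,fy=4,interpolation=cv2.INTER_CUBIC)
    out=[]
    for th in range(60,210,5):
        cs,_=cv2.findContours((g<th).astype(np.uint8),cv2.RETR_LIST,cv2.CHAIN_APPROX_NONE)
        for k in cs:
            A=cv2.contourArea(k)/16
            if amin<A<amax and len(k)>8:
                (cx,cy),(a,b),_=cv2.fitEllipse(k)
                if min(a,b)/max(a,b)>.75 and A*16>.9*np.pi*a*b/4:
                    u,v=x0+(cx+.5)/4-.5,y0+(cy+.5)/4-.5
                    if not any(np.hypot(u-o[0],v-o[1])<2 for o in out): out.append((u,v,A,th))
    return [(o,onz(im,o[0],o[1],z)) for o in out]
E
python3 - <<'E'
from h import *
np.set_printoptions(precision=4,suppress=True)
for f,c in(("im3",None),("im1",None)):
    im=pickle.load(open(f+".pkl","rb"));c=proj(im,[.64,.14,.066])
    print(f,c)
    for o,P in blobs(im,c,45,.066,30,400): print(np.round(o,1),P[:2])
E
```

```text
im3 [321.1114 189.7525]
[313.  198.1  43.2  65. ] [0.6458 0.13  ]
[312.8 180.1  42.6  65. ] [0.6285 0.1352]
[329.6 180.1  43.2  65. ] [0.6332 0.1506]
[296.2 206.9 105.6 175. ] [0.6497 0.1114]
im1 [352.463  192.0266]
[357.4 201.5  36.7 125. ] [0.6455 0.1298]
[340.6 196.6  39.  125. ] [0.6277 0.135 ]
[362.  187.1  40.5 125. ] [0.6498 0.1453]
[345.4 182.4  38.8 125. ] [0.6324 0.1502]
[359.5 219.2  58.2 190. ] [0.6484 0.1099]
[330.9 211.2  63.  190. ] [0.6177 0.1191]
```

Holes re-measured from a rotated view agree within 0.5 mm. Descend and grip.

```bash
python3 -m jog '[[0,0,0,0.001,-0.001,0.05,100],[0,0,0,0,0,0.05,100],[0,0,0,0,0,0.05,100],[0,0,0,0,0,0.042,100],[0,0,0,0,0,0,100],[0,0,0,0,0,0,0],[0,0,0,0,0,0,0],[0,0,0,0,0,0,0],[0,0,0,0,0,0,0],[0,0,0,0,0,0,0]]' 45
```

```text
time_s: 4.92
position: [0.6407, 0.1397, 0.0221]
tool_rot: [[-0.958, 0.286, 0.005], [0.286, 0.958, 0.001], [-0.005, 0.002, -1.0]]
ft_force: [0.2, 2.6, 6.6]
grip_width: 0.0577
gripper_force: 45.8
```

```bash
python3 -m jog '[[0,0,0,0,0,-0.055,0],[0,0,0,0,0,-0.055,0],[0,0,0,0,0,0,0],[0,0,-0.186,0,0,0,0],[0,0,-0.186,0,0,0,0],[0,0,-0.186,0.03,-0.02,0,0],[0,0,0,0.045,-0.028,0,0],[0,0,0,0.046,-0.028,0,0],[0,0,0,0.046,-0.028,0,0],[0,0,0,0.046,-0.028,0,0]]';python3 -m jog '[[0,0,0,0,0,0,0],[0,0,0,0,0,0,0]]'
```

```text
time_s: 6.18
position: [0.4624, -0.0403, 0.1288]
tool_rot: [[-0.964, -0.265, -0.001], [-0.265, 0.964, 0.0], [0.001, 0.0, -1.0]]
ft_force: [0.6, -1.9, -2.7]
grip_width: 0.0572
gripper_force: 51.0
time_s: 6.42
position: [0.4644, -0.0394, 0.1292]
tool_rot: [[-0.964, -0.264, 0.0], [-0.264, 0.964, 0.0], [-0.0, 0.0, -1.0]]
ft_force: [0.1, 0.3, -2.3]
grip_width: 0.0579
gripper_force: 50.9
```

```bash
python3 -m jog '[[0,0,0,-0.004,-0.004,0.05,0],[0,0,0,0,0,0.045,0],[0,0,0,0,0,0.012,0],[0,0,0,0,0,0.003,0],[0,0,0,0,0,0.002,0],[0,0,0,0,0,0.001,0],[0,0,0,0,0,0,0]]'
```

```text
time_s: 7.3
position: [0.4694, -0.0423, 0.0169]
tool_rot: [[-0.964, -0.265, 0.001], [-0.265, 0.964, -0.0], [-0.001, -0.001, -1.0]]
ft_force: [-0.3, -0.0, -1.7]
grip_width: 0.0575
gripper_force: 50.7
```

```bash
python3 -m jog '[[0,0,0,0,0,0.001,0],[0,0,0,0,0,0.0005,0],[0,0,0,0,0,0,0]]'
```

```text
time_s: 7.68
position: [0.4695, -0.0424, 0.0162]
tool_rot: [[-0.964, -0.265, 0.002], [-0.265, 0.964, -0.001], [-0.001, -0.001, -1.0]]
ft_force: [-2.3, 0.6, 14.1]
grip_width: 0.0576
gripper_force: 52.9
```

```bash
python3 -m jog '[[0,0,0,0,0,0,100],[0,0,0,0,0,0,100],[0,0,0,0,0,0,100],[0,0,0,0,0,0,100],[0,0,0,0,0,-0.05,100],[0,0,0,0,0,-0.055,100],[0,0,0,0,0,-0.06,100],[0,0,0.175,0,0,0,100],[0,0,0.175,0,0,0,100],[0,0,0.175,0,0,0,100]]';python3 -m jog '[[0,0,0.175,0,0,0,100],[0,0,0.175,0,0,0,100],[0,0,0.175,0,0,0,100],[0,0,0.175,0,0,0,100],[0,0,0.175,0,0,0,100],[0,0,0.17,0,0,0,100],[0,0,0,0,0,0,100],[0,0,0,0,0,0,100]]'
python3 - <<'E'
from h import *
np.set_printoptions(precision=4,suppress=True)
im=optics.get_image("wrist");pickle.dump(im,open("im4.pkl","wb"))
c=proj(im,[.469,-.042,.06]);print(c)
for o,P in blobs(im,c,50,.060,30,400): print(np.round(o,1),P[:2])
c=proj(im,[.48,.07,.057]);print(c)
for o,P in blobs(im,c,45,.057,60,900): print(np.round(o,1),P[:2])
s=im["pixels"][:,:,::-1];cv2.imwrite("pics/w4.png",s)
E
```

```text
time_s: 8.93
position: [0.469, -0.0423, 0.1798]
tool_rot: [[-0.966, 0.26, -0.0], [0.26, 0.966, -0.0], [0.0, -0.0, -1.0]]
ft_force: [-0.1, 0.4, -0.3]
grip_width: 0.0856
gripper_force: 0.0
time_s: 9.93
position: [0.4691, -0.0422, 0.1798]
tool_rot: [[-0.269, 0.963, -0.0], [0.963, 0.269, 0.0], [0.0, -0.0, -1.0]]
ft_force: [0.2, -0.2, 0.4]
grip_width: 0.0855
gripper_force: 0.0
[322.7391 197.3496]
[332.2 189.   52.1  65. ] [ 0.4749 -0.0324]
[311.7 189.   52.5  65. ] [ 0.4576 -0.0373]
[332.  206.   51.2 125. ] [ 0.4791 -0.0476]
[339.5 226.1  95.6 195. ] [ 0.4912 -0.0643]
[370.8532  77.8988]
[385.8  86.6 357.7 145. ] [0.4944 0.0667]
[350.2  73.7 425.6 150. ] [0.4622 0.0682]
```

View pics/w4.png

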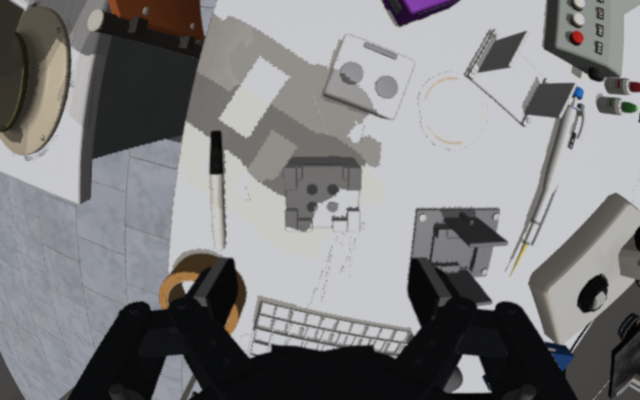

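The cassette stands upright at (322,195), with its measured centre (0.4684, −0.0425) under the tool. Regrasp along its x.

```bash
python3 -m jog '[[0,0,0,0,0,0.055,100],[0,0,0,0,0,0.055,100],[0,0,0,0,0,0.054,100],[0,0,0,0,0,0,100],[0,0,0,0,0,0,0],[0,0,0,0,0,0,0],[0,0,0,0,0,0,0],[0,0,0,0,0,0,0],[0,0,0,0,0,0,0]]' 45; python3 -m jog '[[0,0,0,0,0,-0.05,0],[0,0,0,0,0,-0.06,0],[0,0,0,0,0,0,0],[0,0,0,0,0,0,0]]'
python3 - <<'E'
from h import *
np.set_printoptions(precision=4,suppress=True)
im=optics.get_image("wrist");pickle.dump(im,open("im5.pkl","wb"));s=observe();print(s["position"],s["tool_rot"])
c=proj(im,[.469,-.042,.17]);print(c)
for o,P in blobs(im,c,60,.17,30,900): print(np.round(o,1),P)
E
```

```text
time_s: 11.1
position: [0.4702, -0.0426, 0.0179]
tool_rot: [[-0.266, 0.964, 0.004], [0.964, 0.266, -0.001], [-0.002, 0.003, -1.0]]
ft_force: [-1.0, -0.0, 8.9]
grip_width: 0.0657
gripper_force: 51.1
time_s: 11.6
position: [0.4687, -0.0421, 0.1259]
tool_rot: [[-0.266, 0.964, 0.0], [0.964, 0.266, -0.0], [-0.0, 0.0, -1.0]]
ft_force: [-0.1, 0.0, -3.4]
grip_width: 0.0652
gripper_force: 53.3
[ 0.4684 -0.042   0.1251] [[-0.2658  0.964  -0.0015]
 [ 0.964   0.2658  0.0006]
 [ 0.001  -0.0013 -1.    ]]
[323.9903 314.2433]
[300.5 326.3 282.7  70. ] [ 0.4615 -0.0509  0.17  ]
[344.1 326.3 282.6  70. ] [ 0.4787 -0.0461  0.17  ]
[299.1 295.2 343.4  70. ] [ 0.4573 -0.0356  0.17  ]
[345.5 295.1 346.8  70. ] [ 0.4745 -0.0308  0.17  ]
[370.7 339.3  39.2 120. ] [ 0.4921 -0.0506  0.17  ]
```

Run:
```python
from h import *
np.set_printoptions(precision=3,suppress=True)
d=pickle.load(open("im0.pkl","rb"))
def tri(a,b):
    c1,d1=ray(d["scene"],*a,False);c2,d2=ray(d["side"],*b,False)
    s=np.linalg.lstsq(np.c_[d1,-d2],c2-c1,rcond=None)[0];p,q=c1+s[0]*d1,c2+s[1]*d2;return (p+q)/2,np.linalg.norm(p-q)
for n,a,b in(("stage left",(422,106),(484,134)),("stage front",(440,122),(549,168)),("eyepiece",(443,45),(508,80)),("eyeR",(512,28),(578,80)),("base left",(405,150),(468,162)),("base front",(425,187),(462,222))): print(n,*tri(a,b))
```

```text
stage left [ 0.866 -0.008  0.175] 0.009178211389326828
stage front [1.076 0.018 0.041] 0.09962137278348954
eyepiece [ 0.839 -0.063  0.336] 0.0064883948462270075
eyeR [ 0.87  -0.191  0.388] 0.002954357306246737
base left [0.935 0.089 0.005] 0.005351535063906551
base front [ 0.782 -0.097  0.017] 0.00991721424958477
```

```bash
python3 -m jog '[[0,0,0,0,0,-0.02,0],[0,0,0,-0.014,0.03,0,0],[0,0,0,-0.014,0.03,0,0],[0,0,0,-0.014,0.03,0,0],[0,0,0,0,0,0,0]]'
```

```text
time_s: 12.28
position: [0.5678, -0.0591, 0.1437]
tool_rot: [[-0.266, 0.964, -0.003], [0.964, 0.266, 0.001], [0.002, -0.002, -1.0]]
ft_force: [0.8, 0.4, -3.2]
grip_width: 0.0657
gripper_force: 53.1
```

```bash
python3 -m jog '[[0,0,0,-0.017,0.035,0,0],[0,0,0,-0.017,0.035,0,0],[0,0,0,0,0,0,0],[0,0,0,0,0,0,0],[0,0,0,0,0,0,0]]'
python3 - <<'E'
from h import *
np.set_printoptions(precision=4,suppress=True)
s=observe();print(s["position"],s["tool_rot"]); p=s["position"];R=s["tool_rot"]
print(R.T@(np.array([.6445,-.0727,0])-p),np.degrees(np.arctan2(R[1,1],R[0,1])))
im=optics.get_image("wrist");pickle.dump(im,open("im6.pkl","wb"));cv2.imwrite("pics/w6.png",im["pixels"][:,:,::-1])
for P in((.6,-.03,.01),): print(proj(im,P))
for c in((-.049,.038),(.049,.038),(.049,-.038),(-.049,-.038)):
    a=np.radians(15.5);P=[.6446+c[0]*np.cos(a)-c[1]*np.sin(a),-.0727+c[0]*np.sin(a)+c[1]*np.cos(a),.008];print(P,proj(im,P))
E
```

```text
time_s: 12.9
position: [0.6426, -0.0727, 0.1457]
tool_rot: [[-0.266, 0.964, -0.001], [0.964, 0.266, 0.0], [0.001, -0.001, -1.0]]
ft_force: [0.6, -0.3, -3.2]
grip_width: 0.0655
gripper_force: 53.0
[ 0.6426 -0.0727  0.1457] [[-0.2658  0.964  -0.0011]
 [ 0.964   0.2658  0.0003]
 [ 0.0006 -0.001  -1.    ]]
[-0.0006  0.002   0.1457] 15.41633787842294
[289.9715 136.9273]
[np.float64(0.5872270495018037), np.float64(-0.049176723205906915), 0.008] [271.7737 153.327 ]
[np.float64(0.6816628339162487), np.float64(-0.022987362350237746), 0.008] [378.0552 153.3182]
[np.float64(0.7019729504981962), np.float64(-0.0962232767940931), 0.008] [374.356  229.9593]
[np.float64(0.6075371660837512), np.float64(-0.12241263764976226), 0.008] [275.3114 230.0623]
```

Run:
```python
from h import *
np.set_printoptions(precision=4,suppress=True)
im=pickle.load(open("im6.pkl","rb"));g=cv2.cvtColor(im["pixels"],cv2.COLOR_RGB2GRAY)
for u,v in((272,153),(378,153),(374,230),(275,230)):
    print(g[v-7:v+8,u-7:u+8])
```

```text
[[ 84  78  83  84  84  84  83  84  84  84  85  84  85  85  84]
 [ 83  81  83  85  85  83  82  83  85  84  84  85  85  85  84]
 [ 85  82  84  88  93  97  97  95  90  83  81  84  85  85  85]
 [ 89  83  87  98 112 123 127 121 108  91  81  83  85  85  85]
 [ 91  85  97 112 127 134 136 134 127 113  94  84  84  85  85]
 [ 91  88 105 122 131 134 135 135 134 127 106  84  82  84  85]
 [ 96  91 110 124 131 132 133 133 134 130 112  86  82  84  83]
 [ 99  91 110 124 129 130 131 131 132 129 112  86  82  83  84]
 [ 99  92 109 123 127 129 129 129 129 126 109  86  83  83  84]
 [ 98  88 104 118 124 126 126 126 126 118 103  85  84  84  84]
 [ 96  84  94 106 116 119 121 120 117 105  91  84  83  84  84]
 [ 96  81  86  93  99 102 107 105  98  90  84  83  84  83  83]
 [ 97  83  84  85  87  88  93  91  87  84  84  83  83  84  84]
 [ 99  84  83  84  84  84  85  85  84  83  84  83  84  84  84]
 [ 98  80  81  84  84  84  84  84  83  84  83  83  84  83  82]]
[[137 125 117 103  91  88  90  99 118 124 128 135 139 149 180]
 [118 102  91  84  79  81  83  88  95  96 103 123 137 153 189]
 [ 93  86  82  76  78  89  9
[... 1533 characters left out ...]
71 71 71 70 71 70 70 70 71]
 [71 70 71 71 71 70 70 70 71 71 71 70 70 71 70]
 [71 71 70 70 71 70 70 71 71 70 71 71 71 71 70]
 [71 71 70 70 71 70 71 71 70 70 71 70 70 71 71]
 [71 71 71 72 71 71 71 71 70 71 71 71 71 70 71]
 [72 71 71 71 71 71 71 71 71 71 71 71 71 71 71]
 [71 72 71 70 71 70 71 71 71 71 71 70 71 71 71]
 [70 71 71 71 71 71 71 71 71 71 70 71 71 71 71]
 [71 71 71 70 71 71 71 71 71 72 71 71 71 71 71]
 [70 71 71 71 71 71 71 71 70 71 71 71 71 71 71]
 [71 71 71 71 71 71 72 71 71 71 71 71 71 71 71]
 [71 71 70 71 71 71 70 71 71 71 72 70 70 71 71]
 [71 71 71 71 70 71 71 71 71 71 71 70 72 71 71]
 [71 70 70 71 70 71 71 70 71 71 71 71 70 71 70]
 [65 65 65 66 66 66 66 66 66 66 67 66 66 66 66]]
```

Dock screws re-seen in this view put the dock within about 0.6 mm of the first estimate. Descend to just above the seat.

```bash
python3 -m jog '[[0,0,0,-0.0008,0.0016,0,0],[0,0,0,0,0,0.025,0],[0,0,0,0,0,0.025,0],[0,0,0,0,0,0.025,0],[0,0,0,0,0,0.02,0],[0,0,0,0,0,0.006,0],[0,0,0,0,0,0,0],[0,0,0,0,0,0,0]]'
```

```text
time_s: 13.95
position: [0.6459, -0.0735, 0.0459]
tool_rot: [[-0.266, 0.964, 0.002], [0.964, 0.266, -0.001], [-0.001, 0.002, -1.0]]
ft_force: [1.4, 0.1, -2.3]
grip_width: 0.0655
gripper_force: 53.1
```

```bash
python3 -m jog '[[0,0,0,0,-0.001,0,0],[0,0,0,0,0,0,0],[0,0,0,0,0,0,0],[0,0,0,0,0,0,0]]'
python3 - <<'E'
from h import *
np.set_printoptions(precision=4,suppress=True)
for i in range(2):
    s=observe();print(s["position"]);print(s["tool_rot"].T@(np.array([.6441,-.0730,.0315])-s["position"]));optics.get_image("wrist")
E
```

```text
time_s: 14.45
position: [0.6444, -0.0736, 0.0449]
tool_rot: [[-0.266, 0.964, 0.0], [0.964, 0.266, -0.0], [-0.0, 0.0, -1.0]]
ft_force: [0.1, 0.4, -2.4]
grip_width: 0.0655
gripper_force: 53.1
[ 0.6444 -0.0736  0.0449]
[ 0.0007 -0.0001  0.0134]
[ 0.6444 -0.0736  0.0449]
[ 0.0007 -0.0001  0.0134]
```

```bash
python3 -m jog '[[0,0,0,0.0004,0,0.0025,0],[0,0,0,0,0,0.0025,0],[0,0,0,0,0,0.0025,0],[0,0,0,0,0,0.0015,0],[0,0,0,0,0,0,0]]'
```

```text
time_s: 15.18
position: [0.6442, -0.0732, 0.0357]
tool_rot: [[-0.266, 0.964, -0.0], [0.964, 0.266, 0.0], [0.0, -0.0, -1.0]]
ft_force: [-0.1, -0.1, -2.0]
grip_width: 0.066
gripper_force: 53.1
```

Feet are below rim height with no contact force, so the lugs are in the notches. Continue down.

```bash
python3 -m jog '[[0,0,0,0,0,0.002,0],[0,0,0,0,0,0.0015,0],[0,0,0,0,0,0.001,0],[0,0,0,0,0,0,0]]'
```

```text
time_s: 15.68
position: [0.6443, -0.0732, 0.033]
tool_rot: [[-0.266, 0.964, 0.001], [0.964, 0.266, -0.0], [-0.001, 0.001, -1.0]]
ft_force: [-6.1, 0.8, 9.5]
grip_width: 0.0654
gripper_force: 54.2
```

Contact at TCP z = 0.033. The regrasp on the desk was at 0.0179, and adding the 15 mm seat gives 0.0329, so the cassette is seated. Release, rise and check.

```bash
python3 -m jog '[[0,0,0,0,0,0,100],[0,0,0,0,0,0,100],[0,0,0,0,0,0,100],[0,0,0,0,0,0,100],[0,0,0,0,0,-0.05,100],[0,0,0,0,0,-0.06,100],[0,0,0,0,0,-0.06,100],[0,0,0,0,0,0,100],[0,0,0,0,0,0,100]]'
python3 - <<'E'
from h import *
np.set_printoptions(precision=4,suppress=True)
im=optics.get_image("wrist");pickle.dump(im,open("im7.pkl","wb"));print(observe()["position"])
c=proj(im,[.644,-.073,.075]);print(c)
for o,P in blobs(im,c,50,.075,30,500): print(np.round(o,1),P[:2])
cv2.imwrite("pics/w7.png",im["pixels"][:,:,::-1])
E
```

```text
time_s: 16.8
position: [0.6439, -0.0731, 0.2005]
tool_rot: [[-0.266, 0.964, -0.001], [0.964, 0.266, 0.0], [0.001, -0.001, -1.0]]
ft_force: [0.6, 0.3, -0.3]
grip_width: 0.0852
gripper_force: 0.0
[ 0.6437 -0.0731  0.1997]
[323.0334 195.8148]
[312.2 203.8  39.   60. ] [ 0.6365 -0.083 ]
[332.5 186.7  44.2  60. ] [ 0.6499 -0.0626]
[312.5 187.   50.1  60. ] [ 0.6327 -0.0675]
[332.2 203.5  51.5 115. ] [ 0.654  -0.0778]
[280.6 211.4  50.2 120. ] [ 0.6102 -0.0978]
[366.  211.3  50.6 135. ] [ 0.6862 -0.0767]
```

Lower cassette seated (hole spacing and position fit). Over to the upper cassette.

```bash
python3 -m jog '[[0,0,0,0.0365,-0.024,0,100],[0,0,0,0.0365,-0.024,0,100],[0,0,0,0.0365,-0.024,0,100],[0,0,0,0.0365,-0.024,0,100],[0,0,0,0.0365,-0.024,0,100],[0,0,0.1625,0,0,0,100],[0,0,0.1625,0,0,0,100],[0,0,0,0,0,0,100],[0,0,0,0,0,0,100]]'
python3 - <<'E'
from h import *
np.set_printoptions(precision=4,suppress=True)
im=optics.get_image("wrist");pickle.dump(im,open("im8.pkl","wb"));print(observe()["position"])
c=proj(im,[.48,.07,.057]);print(c)
for o,P in blobs(im,c,55,.057,60,900): print(np.round(o,1),P[:2])
x,y=int(c[0])-50,int(c[1])-50
cv2.imwrite("pics/crop8.png",cv2.resize(im["pixels"][y:y+100,x:x+100,::-1],(600,600),interpolation=cv2.INTER_CUBIC));print(x,y)
E
```

```text
time_s: 17.98
position: [0.4799, 0.0707, 0.2006]
tool_rot: [[0.053, 0.999, -0.002], [0.999, -0.053, 0.0], [0.0, -0.002, -1.0]]
ft_force: [0.2, -0.4, 0.6]
grip_width: 0.0855
gripper_force: 0.0
[0.48   0.0707 0.2008]
[323.2483 191.1734]
[305.5 193.9 202.7  65. ] [0.4627 0.0682]
273 141
```

View pics/crop8.png

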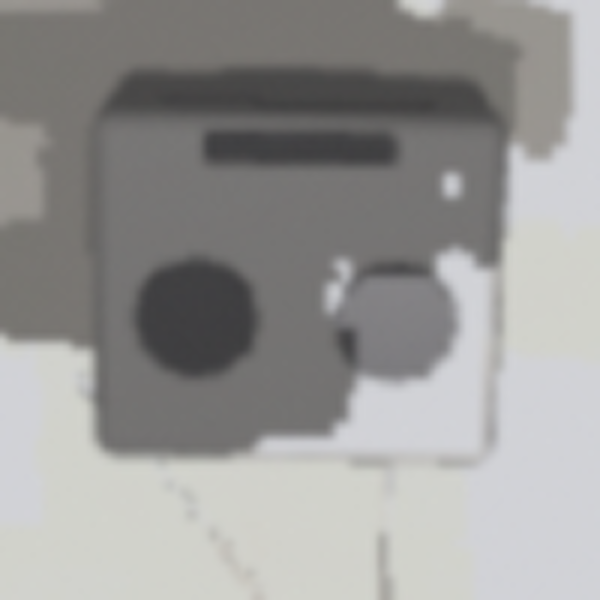

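The crop shows the upper cassette nearly square to the tool. Its top-face corners are about (98,113), (503,119), (492,461) and (100,455), the dots are (196,317) and (398,320), and the bar is at the top (+y).

Run:
```python
from h import *
np.set_printoptions(precision=4,suppress=True)
im=pickle.load(open("im8.pkl","rb"));g=lambda u,v:(273+u/6-.4,141+v/6-.4)
P=np.array([onz(im,*g(*q),.057) for q in((98,113),(503,119),(492,461),(100,455),(196,317),(398,320))]);print(P[:,:2],P[:4].mean(0),P[4:].mean(0))
B=np.array([onz(im,*g(*q),.06) for q in((205,148),(398,149))]);print(B,B.mean(0))
print(np.array(B[1]-B[0]))
```

```text
[[0.4494 0.1027]
 [0.5127 0.0984]
 [0.5096 0.0415]
 [0.4451 0.046 ]
 [0.4626 0.0687]
 [0.495  0.0665]] [0.4792 0.0721 0.057 ] [0.4788 0.0676 0.057 ]
[[0.466  0.0966 0.06  ]
 [0.4959 0.0949 0.06  ]] [0.481  0.0958 0.06  ]
[ 0.0299 -0.0017  0.    ]
```

```bash
python3 -m jog '[[0,0,0.008,0.0013,-0.001,0.048,100],[0,0,0,0,0,0.048,100],[0,0,0,0,0,0.048,100],[0,0,0,0,0,0.048,100],[0,0,0,0,0,0,100],[0,0,0,0,0,0,0],[0,0,0,0,0,0,0],[0,0,0,0,0,0,0],[0,0,0,0,0,0,0],[0,0,0,0,0,0,0]]' 45; python3 -m jog '[[0,0,0,0,0,-0.04,0],[0,0,0,0,0,-0.06,0],[0,0,0,0,0,-0.06,0],[0,0,0,0,0,-0.02,0],[0,0,-0.166,0,0,0,0],[0,0,-0.166,0,0,0,0],[0,0,0,0,0,0,0]]';python3 - <<'E'
from h import *
np.set_printoptions(precision=4,suppress=True)
s=observe();R=s["tool_rot"];print(s["position"],R,np.degrees(np.arctan2(R[1,1],R[0,1])))
im=optics.get_image("wrist");pickle.dump(im,open("im9.pkl","wb"));cv2.imwrite("pics/w9.png",im["pixels"][:,:,::-1])
z=s["position"][2]-.009+.057
c=proj(im,[s["position"][0],s["position"][1],z]);print(c,z)
for o,P in blobs(im,c,70,z,200,3000): print(np.round(o,1),P,R.T@(P-s["position"]))
E
```

```text
time_s: 19.27
position: [0.4802, 0.0721, 0.0111]
tool_rot: [[0.064, 0.998, 0.004], [0.998, -0.064, -0.0], [-0.0, 0.004, -1.0]]
ft_force: [-0.3, -0.8, 9.6]
grip_width: 0.0654
gripper_force: 50.9
time_s: 20.15
position: [0.4789, 0.0722, 0.19]
tool_rot: [[-0.264, 0.965, 0.001], [0.965, 0.264, -0.0], [-0.0, 0.001, -1.0]]
ft_force: [0.1, -0.0, -1.5]
grip_width: 0.0657
gripper_force: 51.9
[0.4789 0.0722 0.19  ] [[-0.2636  0.9646  0.001 ]
 [ 0.9646  0.2636 -0.0001]
 [-0.0004  0.0009 -1.    ]] 15.284400669555204
[323.2785 320.2178] 0.23804032202783804
```

```bash
python3 -m jog '[[0,0,0,-0.0367,0.0242,0,0],[0,0,0,-0.0367,0.0242,0,0],[0,0,0,-0.0367,0.0242,0,0],[0,0,0,-0.0367,0.0242,0,0],[0,0,0,-0.0367,0.0242,0,0],[0,0,0,0,0,0.04,0],[0,0,0,0,0,0.04,0],[0,0,0,0,0,0,0],[0,0,0,0,0,0,0],[0,0,0,0,0,0,0]]'
python3 - <<'E'
from h import *
np.set_printoptions(precision=4,suppress=True)
s=observe();print(s["position"]);print(s["tool_rot"].T@(np.array([.6439,-.0730,.088])-s["position"]))
E
```

```text
time_s: 21.45
position: [0.6452, -0.0729, 0.1115]
tool_rot: [[-0.264, 0.964, 0.003], [0.964, 0.264, -0.001], [-0.002, 0.003, -1.0]]
ft_force: [0.1, -0.1, -1.8]
grip_width: 0.0653
gripper_force: 51.6
[ 0.6452 -0.0729  0.1115]
[ 0.0003 -0.0014  0.0235]
```

```bash
python3 -m jog '[[0,0,0,0.0003,-0.0006,0.008,0],[0,0,0,0,0,0.004,0],[0,0,0,0,0,0,0],[0,0,0,0,0,0,0],[0,0,0,0,0,0,0],[0,0,0,0,0,0,0]]'
python3 - <<'E'
from h import *
np.set_printoptions(precision=4,suppress=True)
s=observe();print(s["position"]);print(s["tool_rot"].T@(np.array([.6439,-.0730,.088])-s["position"]))
E
```

```text
time_s: 22.2
position: [0.6438, -0.0726, 0.0975]
tool_rot: [[-0.265, 0.964, 0.0], [0.964, 0.265, -0.0], [-0.0, 0.0, -1.0]]
ft_force: [0.6, -0.1, -2.1]
grip_width: 0.0654
gripper_force: 51.6
[ 0.6438 -0.0726  0.0975]
[-0.0004 -0.      0.0095]
```

```bash
python3 -m jog '[[0,0,0,-0.0003,0,0.0015,0],[0,0,0,0,0,0.0015,0],[0,0,0,0,0,0.0015,0],[0,0,0,0,0,0.001,0],[0,0,0,0,0,0,0]]'
```

```text
time_s: 22.82
position: [0.6438, -0.0729, 0.0917]
tool_rot: [[-0.265, 0.964, -0.0], [0.964, 0.265, 0.0], [0.0, -0.0, -1.0]]
ft_force: [-0.5, -0.3, -2.2]
grip_width: 0.0656
gripper_force: 51.6
```

Below rim height (0.095) without contact, so the lugs are entering the notches. Continue.

```bash
python3 -m jog '[[0,0,0,0,0,0.0015,0],[0,0,0,0,0,0.0015,0],[0,0,0,0,0,0.001,0],[0,0,0,0,0,0,0]]'
```

```text
time_s: 23.32
position: [0.6439, -0.0729, 0.0882]
tool_rot: [[-0.265, 0.964, 0.001], [0.964, 0.265, -0.0], [-0.0, 0.0, -1.0]]
ft_force: [-2.0, 0.2, 3.4]
grip_width: 0.0651
gripper_force: 52.0
```

Contact at TCP z = 0.088, the predicted seated height. Release, rise and check.

```bash
python3 -m jog '[[0,0,0,0,0,0.0005,0],[0,0,0,0,0,0,100],[0,0,0,0,0,0,100],[0,0,0,0,0,0,100],[0,0,0,0,0,0,100],[0,0,0,0,0,-0.05,100],[0,0,0,0,0,-0.06,100],[0,0,0,0,0,-0.05,100],[0,0,0,0,0,0,100],[0,0,0,0,0,0,100]]'
python3 - <<'E'
from h import *
np.set_printoptions(precision=4,suppress=True)
print(observe()["position"])
im=optics.get_image("wrist");z=.134;c=proj(im,[.644,-.073,z]);print(c)
for o,P in blobs(im,c,60,z,80,1500): print("wrist",np.round(o,1),P)
s=im["pixels"][:,:,::-1];x,y=int(c[0])-66,int(c[1])-66
w=cv2.resize(s[y:y+133,x:x+133],(400,400))
b=optics.get_image("side");q=proj(b,np.array([.644,-.073,.08]),False);x,y=int(q[0])-50,int(q[1])-50
v=cv2.resize(b["pixels"][y:y+100,x:x+100,::-1],(400,400),interpolation=cv2.INTER_CUBIC)
cv2.imwrite("pics/final.png",np.hstack([w,v]))
E
```

```text
time_s: 24.58
position: [0.6435, -0.0728, 0.2463]
tool_rot: [[-0.265, 0.964, -0.002], [0.964, 0.265, 0.0], [0.001, -0.001, -1.0]]
ft_force: [0.3, 0.4, -1.6]
grip_width: 0.0853
gripper_force: 0.0
[ 0.6435 -0.0728  0.2463]
[323.4143 200.5024]
wrist [304.2 205.4 288.   60. ] [ 0.6291 -0.0817  0.134 ]
```

The wrist measurement puts the upper cassette's left dot at (0.6291, −0.0817). Seated at z = 0.134 it should be at (0.6297, −0.0817). Contact height also matches a full seat, and the robot is clear, so I'm handing in.

```bash
python3 -c "
from rig import job
print(job.close_job())"
```

```text
the job is handed in; nothing more can be done
None
```

Both cassettes are in the dock, the notched one first and the closed-top one on top, with their lugs in the notches by contact height and position (not by a final look), and the job was handed in at about 25 s with the gripper clear and no verdict returned.

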